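# Stamp a classroom board on front, spine and back and file it in the rack

### The arm

A 6-joint arm with a two-finger parallel gripper is mounted at the origin on the work surface. World frame = base frame: x ahead of the robot, y to its left, z up, the work surface at z = 0. Lengths are in mm, angles in degrees, forces in N, time in s.
With the tool pointing down it reaches from about 350 to 850 mm from the base axis. Payload 8.1 kg.
Tool frame: the origin (TCP) lies midway between the tips of the shut fingers; the grasp point (between the pads) lies 19 mm behind it; z points along the fingers, y is the line along which they close (so a half turn about z gives the same grasp; the last joint's range is limited). The gripper opens to 85 mm and grips with 20 to 120 N. Pads are 22 mm wide; open, the fingers measure 114 mm over their backs; the gripper's body (76 mm by 85 mm) begins 54 mm behind the grasp point. The pads swing forward as they close: fully open they stand 13 mm farther back than shut.
Start: joints at [-70.038, 7.471, 85.268, -0, 87.261, -4.893], TCP at [252.213, -544.421, 231.292] pointing down, gripper open.
Joint ranges: [-169.43, 169.43], [-51.17, 129.36], [1.28, 143.12], [-76.62, 256.62], [0, 156.53], [-152.29, 152.29]. Speed limits (degrees/s): [136.94, 136.94, 159.86, 180, 180, 180].

### API

Orientations are given as [roll, pitch, yaw] about the fixed x, y, z axes, in that order (R = Rz(yaw) Ry(pitch) Rx(roll)).
In Python, from bench import sensors, optics, r gives the robot as it stands.
- The arm moves only by the tool apply_moves, never from a script. Its argument "targets" is a list of rows, each a list of 7 numbers: the shift along the tool's x, y, z in mm, then the turn, a rotation vector about the tool's x, y, z in rad, then the closure, from 0 (fully open) to 1 (shut). In form: [[x, y, z, wx, wy, wz, claw], ...]. A call has 1 to 20 rows; each row shifts and turns the commanded pose from where the row before left it, along the tool's axes as they then stand; what a row does not reach is not made up. A row lasts 1/8 s, in which the tool goes at most 62.5 mm and 10.7 degrees, less where a joint would pass 70% of its speed; a pose out of reach is approached as far as the arm can. A call is refused whole if a number of a shift passes 62.5 or a number of a turn 0.188, either way. A call with a gripper value outside its range is refused whole. The fingers move at their own pace and stop on an object; "force" is the grip in N (left out, the last holds). Time passes only in rows, so rows that do not move let the fingers close. It gives the time, the measured TCP pose, the force, the opening and the grip force at its end, in the units of the state.
- sensors.sense(): the state, without advancing time (a new reading comes with each control period).
- optics.snapshot(name): name is "scene" or "top" or "wrist"; returns the picture (480x640x3 uint8, red, green, blue); there is no depth.
- optics.get_calibration(name): a dict with "camera_matrix" (3x3 intrinsics, pixels), "dist_coeffs" ([k1, k2, p1, p2, k3] as OpenCV has them; the pictures are not rectified), "pose" (4x4, takes a point from camera to world coordinates). Camera axes: x right, y down, z forward; pixel columns grow to the right and rows downward; lengths in mm; the calibration is good to about 2 mm. A picture is of the moment at which its call begins: read the wrist's pose just before it. get_calibration takes no time and is no camera call; for the wrist camera it gives the pose at the moment of the call.
- r.hand_in(): hands the job in; it is judged then, once.
The state is a dict: "time": time; "joint_pos": joint angles; "qd": joint speeds; "joint_efforts": joint torques, N m; "tool_pos": TCP position; "tcp_rot": TCP orientation; "ft_force": force on the tool from outside, world axes, zero at the start; "wrist_torque": the same for the moment, N m; "finger_gap": finger opening in mm; "grip_force": force on a finger pad.
Only numpy, scipy, OpenCV 4.12 (cv2) and the standard library are available. Lean on these libraries where they do the work, as an engineer would, in place of code of your own. Each camera call takes 0.05 s, during which the arm holds its last target. There are 200 camera calls.

### The job

Take the wooden teaching board off its slanted easel and mark it on the sprung stamp: first its front (the face with the raised disc), then its spine (the long straight side edge), then its back, each held upright and square to the pad, on the side's centre line and 50 mm above the board's lower edge, and pressed in gently until the pad gives well but does not bottom hard, for a good half second. Then slide the board upright, lower edge first, into the empty slot of the wooden rack, fully home and evenly placed along the slot, and leave it standing there. Do not shift the glasses, bottle and other things standing about, nor the board already filed.

Things in the scene. Friction and masses are not known exactly. Their poses are not given: they have to be found in the camera images.
- board: plywood board, 14 mm thick (x), 110 wide (y), 110 high (z) plus a top tab; 0.1 to 0.2 kg. Origin: middle of lower edge. +x front, with a raised disc (28 mm wide, 5 thick, 86 up, 35 towards the spine); -x plain back; +y spine, a straight edge 110 high; upper corner at -y cut out 30 by 30. Starts in the easel, z tilted 0.35 rad from vertical, top towards the robot, front facing up
- tab (a point): where to grip the board: middle of its grip tab, 132 mm above the lower edge on the board's z axis; the tab is 36 mm wide (y), 14 thick (x) and ends 150 mm above the lower edge. Axes as the board's. At the start approach it along the board's tilt
- front_spot (a point): marking spot on the front face, 50 mm above the lower edge, midway across; axes as the board's (face looks to +x)
- spine_spot (a point): marking spot on the spine edge, 50 mm above the lower edge, mid-thickness; axes as the board's (edge looks to +y)
- back_spot (a point): marking spot on the back face, 50 mm above the lower edge, midway across; axes as the board's (face looks to -x)
- easel: fixed wooden easel, foot 110 by 110 mm; it carries the board's lower edge 30 mm above the table over its origin, on a ledge with a 10 mm lip, and supports the back up to 85 mm along it, clear of the tab. Origin on the table; its x and y are the directions of the board's front and spine seen from above
- stamp: fixed grey marking stamp, housing 80 by 70 mm, 115 high (knob on top to 125), on a 110 by 90 mm steel foot; a round rubber pad, 26 mm across, on a sprung plunger looks out of its front along its -x; push it level along +x. Origin on the table under the housing's centre. A mark is good within 12 mm of the spot (8 mm across the spine's thickness), square and upright within 0.12 rad
- stamp_axis (a point): on the plunger's axis at the housing's front, 80 mm up; axes as the stamp's. The free pad face stands 40 to 60 mm before it (-x): it is set anew each time, so feel for it. Spring 0.7 N per mm, 20 mm travel (14 N), then a hard stop. A mark needs over 5 N held 0.4 s or more; above 20 N spoils it; aim for 8 N
- rack: fixed wooden rack, 120 mm long (x), 130 wide (y), 48 high, with two slots along x, open at the ends and above, 17 mm wide, 40 deep, rims rounded by 3 mm: the one at y = -35 mm is empty, the one at y = +35 mm holds the filed board. Origin at the middle of its underside
- slot (a point): middle of the empty slot's floor, 8 mm above the table; axes as the rack's. The board's lower edge must come down to this floor, its width along the slot (either way round), its middle within 15 mm of this point
- filed_board: loose bystander board in the other slot, 14 mm thick, 110 mm wide, 110 mm high, no tab; origin at the middle of its lower edge
- bottle: loose amber bottle, upright, 54 mm across, 130 mm high; origin under its base
- glass_a: loose upturned glass, 72 mm across, 105 mm high; origin under it
- glass_b: loose upturned glass, 66 mm across, 85 mm high; origin under it
- tealight: loose aluminium tea light cup, 40 mm across, 16 mm high; origin under it
- jar_lid: loose jar lid, 64 mm across, 12 mm high; origin under it
- lighter: loose lighter lying flat, 76 by 22 by 12 mm; origin under it
Mind the look-alikes: they are no part of the job. What is shaped like the rack but pink is not meant. Leave any red look-alike of the board alone.

How it is judged:
By the outcome, as a careful person would: the job done as asked, in the order asked, and still so for the second after the job is handed in, with the robot touching nothing.
It also fails if it takes over 72 s, if anything falls off the work surface, if the arm or the gripper's body presses on something with over 40 N, if the wrist force passes 120 N, or if a joint passes its speed limit or range.

## Working session

There is one attempt and no reset: what is moved stays moved. The work goes in short steps, Python scripts to look and compute and a tool call to move; the robot and the scene stay as the last step left them, time stands still between calls to the robot, and variables do not carry over. Pictures are saved under pics/ and viewed, at most 10 in all, crops included, and the job is handed in when it is done.

Besides the shell and the picture viewer there is one more tool, called as name([rows], argument=value, ...), one row to a line, values as JSON. apply_moves: Moves the arm, as the interface text tells. Its arguments: {"type":"object","properties":{"targets":{"type":"array"},"force":{"type":"number"}},"required":["targets"]}

```bash
ls; mkdir -p pics; python3 - <<'E'
from bench import sensors, optics, r
import cv2
for n in("scene","top","wrist"):
    c=optics.get_calibration(n);im=optics.snapshot(n)
    cv2.imwrite(f"pics/{n}0.png",im[:,:,::-1]);print(n,c)
print(sensors.sense())
E
```

```text
pics
scene {'camera_matrix': array([[540.97651384,   0.        , 326.49406397],
       [  0.        , 540.97651384, 232.46789365],
       [  0.        ,   0.        ,   1.        ]]), 'dist_coeffs': array([-0.10462243,  0.        ,  0.        ,  0.        ,  0.        ]), 'pose': array([[ 3.43280893e-01,  6.17908335e-01, -7.07352471e-01,
         1.53182633e+03],
       [ 9.39109983e-01, -2.13632037e-01,  2.69135269e-01,
        -3.13247416e+02],
       [ 1.51877765e-02, -7.56670762e-01, -6.53619682e-01,
         9.84647412e+02],
       [ 0.00000000e+00,  0.00000000e+00,  0.00000000e+00,
         1.00000000e+00]])}
top {'camera_matrix': array([[523.8932483 ,   0.        , 320.89813332],
       [  0.        , 523.8932483 , 244.65936218],
       [  0.        ,   0.        ,   1.        ]]), 'dist_coeffs': array([0.03154364, 0.        , 0.        , 0.        , 0.        ]), 'pose': array([[-2.63949393e-02, -9.93431943e-01,  1.11338589e-01,
         4.24243512e+02],
       [-9.99534969e-01,  2.79289081e-02,  1.22401814e-02,
         5.01221220e+01],
       [-1.52693524e-02, -1.10963734e-
[... 731 characters left out ...]
00e+00]])}
{'time': 0.15, 'joint_pos': array([-7.00384957e+01,  7.50519541e+00,  8.53153582e+01,  7.05744043e-04,
        8.72609630e+01, -4.89213997e+00]), 'qd': array([ 0.07277399, -0.17363042, -0.19437149,  0.03238824,  0.00863559,
       -0.00624041]), 'joint_efforts': array([ 1.47623115e-03, -5.70064116e+01, -5.01158381e+01, -1.66041791e-04,
        9.63468337e-03, -9.98579054e-06]), 'tool_pos': array([ 252.07035166, -544.01925994,  230.48117891]), 'tcp_rot': array([-1.79918841e+02, -7.65407026e-03,  2.48536046e+01]), 'ft_force': array([0.30391903, 0.74868869, 0.98979933]), 'wrist_torque': array([-0.04952999,  0.00226471,  0.00319085]), 'grip_force': 0.0, 'finger_gap': 86.0475946932273}
```

View pics/scene0.png

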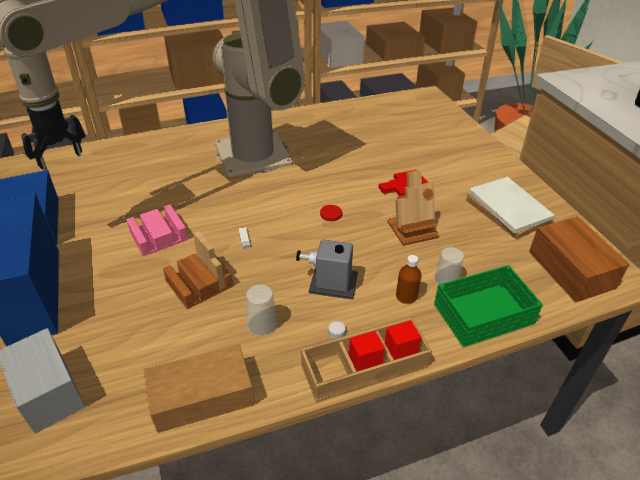

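View pics/top0.png

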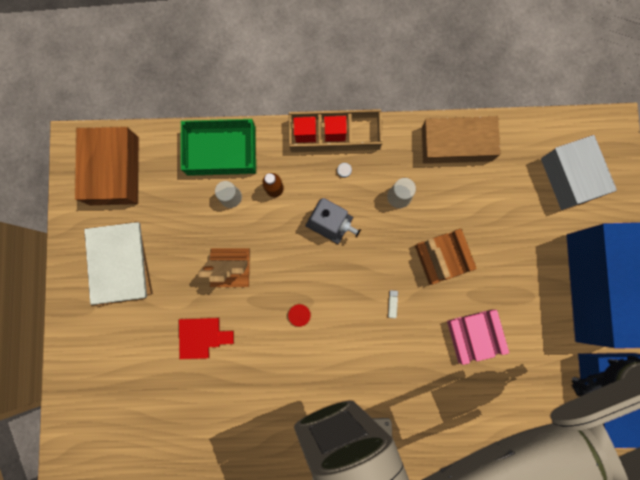

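The two pictures show the easel with the board at top (230,268), the stamp at (329,220) with its plunger towards (355,233), and the wooden rack at (445,257) with its filed board at (432,258). I'll enlarge these next.

```bash
python3 - <<'E'
import cv2,numpy as np
t=cv2.imread("pics/top0.png");s=cv2.imread("pics/scene0.png")
def c(im,x,y,w,h): return cv2.resize(im[y:y+h,x:x+w],(400,300) if 0 else (266,300),interpolation=cv2.INTER_CUBIC)
# 88x100 top crops (scale 3) ; scene crops 88x100
row1=[c(t,190,220,88,100),c(t,290,180,88,100),c(t,402,210,88,100)]
row2=[c(s,375,160,88,100),c(s,288,215,88,100),c(s,155,215,88,100)]
cv2.imwrite("pics/tile.png",np.vstack([np.hstack(row1),np.hstack(row2)]))
E
```

```text
(no output)
```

View pics/tile.png

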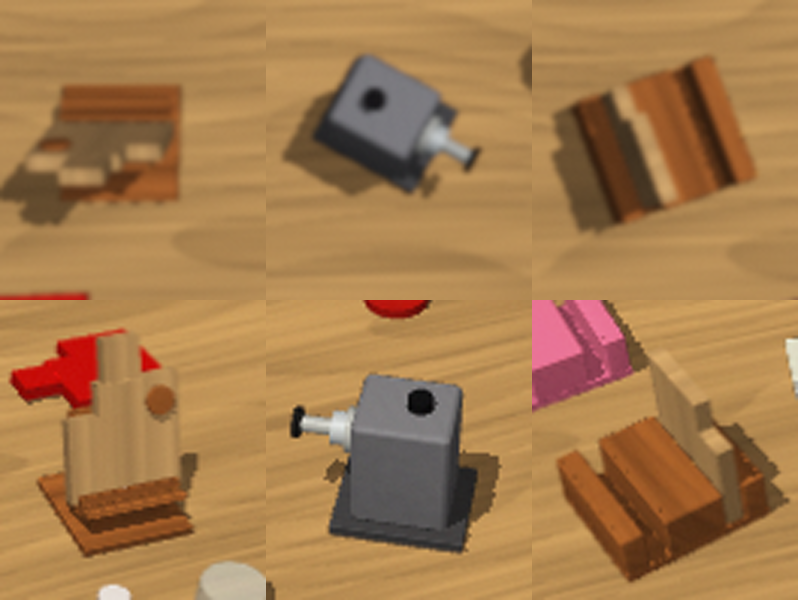

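The tiles show usable corners: the easel foot at top tile (62,86), (181,86) and (180,200), the stamp knob at (373,99) with its pad at (473,158), and the rack's top corners at (714,57), (755,180) and (614,224). From these I'll make a rough fit of x, y and yaw.

```bash
cat > h.py <<'E'
import numpy as np,cv2
from scipy.optimize import least_squares
from scipy.spatial.transform import Rotation as R
from bench import sensors, optics, r
def proj(cal,P):
    T=np.linalg.inv(cal["pose"]);rv=cv2.Rodrigues(T[:3,:3])[0]
    return cv2.projectPoints(np.array(P,float).reshape(-1,3),rv,T[:3,3],cal["camera_matrix"],cal["dist_coeffs"])[0][:,0]
def place(p,M):
    c,s=np.cos(p[2]),np.sin(p[2]);M=np.array(M,float)
    return np.c_[p[0]+c*M[:,0]-s*M[:,1],p[1]+s*M[:,0]+c*M[:,1],M[:,2]]
def fit(obs,p0):
    "obs: list of (cal, model pts, pixels); p=(x,y,yaw rad)"
    f=lambda p:np.concatenate([(proj(c,place(p,m))-np.array(q)).ravel() for c,m,q in obs])
    s=least_squares(f,p0,loss="soft_l1",x_scale=[10,10,.1])
    print("pose",s.x[:2].round(1),"yaw",np.degrees(s.x[2]).round(2),"res",f(s.x).reshape(-1,2).round(1).tolist())
    return s.x
def ray(cal,px,z):
    u=cv2.undistortPoints(np.array([[px]],float),cal["camera_matrix"],cal["dist_coeffs"])[0,0]
    d=cal["pose"][:3,:3]@[u[0],u[1],1];o=cal["pose"][:3,3]
    return o+d*(z-o[2])/d[2]
E
python3 - <<'E'
from h import *
t=optics.get_calibration("top");s=optics.get_calibration("scene");k=3.02
T=lambda i,l:[(o[0]+(u-266*i)/k,o[1]+v/3) for o in [((190,220),(290,180),(402,210))[i]] for u,v in l]
S=lambda i,l:[(o[0]+(u-266*i)/k,o[1]+(v-300)/3) for o in [((375,160),(288,215),(155,215))[i]] for u,v in l]
e=fit([(t,[[55,55,6],[55,-55,6],[-55,-55,6]],T(0,[(62,86),(181,86),(180,200)])),(s,[[55,-55,0],[55,55,0]],S(0,[(88,555),(192,535)]))],[500,250,0])
st=fit([(t,[[0,0,120],[-90,0,80]],T(1,[(373,99),(473,158)])),(s,[[0,0,125],[-90,0,80]],S(1,[(421,396),(297,421)]))],[600,0,-2])
# rack: slot 1 empty; filed at left (+y world) 
print([ray(t,p,48)[:2].round() for p in T(2,[(714,57),(755,180),(614,224),(570,105)])])
for y0 in(-1.2,1.9):
  fit([(t,[[60,-65,48],[-60,-65,48],[-60,65,48]],T(2,[(714,57),(755,180),(614,224)])),(s,[[60,-65,0],[-60,-65,48],[60,65,0]],S(2,[(632,580),(558,455),(790,497)]))],[500,-300,0.3])
  break
for n,p,z in(("lid",(299,315),12),("lighter",(393,304),12),("bottle",(270,178),130),("ga",(404,185),105),("gb",(224,190),85),("tl",(344,170),16),("pinkrack",(478,337),48)): print(n,ray(t,p,z)[:2].round())
E
```

```text
pose [531.4 326.7] yaw -0.86 res [[0.2, -0.1], [-0.4, -0.6], [-0.2, 0.3], [-1.0, 0.5], [0.3, -1.2]]
pose [658.5  47.6] yaw 59.54 res [[2.0, 0.6], [-1.8, -0.7], [-1.8, -0.2], [2.3, 0.2]]
[array([ 617., -321.]), array([ 504., -351.]), array([ 467., -223.]), array([ 577., -189.])]
pose [ 542.6 -271.8] yaw 16.48 res [[-1.5, -0.5], [-0.1, 0.1], [1.2, 0.2], [0.2, -0.3], [0.6, -1.4], [-4.9, 4.6]]
lid [394. 134.]
lighter [ 417. -128.]
bottle [756. 196.]
ga [ 732. -159.]
gb [737. 327.]
tl [801.  -3.]
pinkrack [ 324. -346.]
```

apply_moves([
  [45, -18, -7, 0, 0, 0, 0],
  [45, -18, -7, 0, 0, 0, 0],
  [45, -18, -7, 0, 0, 0, 0],
  [45, -18, -7, 0, 0, 0, 0],
  [45, -18, -7, 0, 0, 0, 0],
  [45, -18, -7, 0, 0, 0, 0],
  [45, -18, -7, 0, 0, 0, 0],
  [0, 0, 0, 0, 0, 0, 0],
])

```text
time: 1.15
tool_pos: [487.1, -295.2, 280.7]
tcp_rot: [180.0, -0.1, 25.1]
ft_force: [-0.0, -0.5, 0.4]
finger_gap: 85.4
grip_force: 0.0
```

```bash
cat > shot.py <<'E'
import sys,pickle
from h import *
n=sys.argv[1];s=sensors.sense();c=optics.get_calibration("wrist");im=optics.snapshot("wrist")
cv2.imwrite(f"pics/{n}.png",im[:,:,::-1]);pickle.dump(c,open(f"pics/{n}.pkl","wb"));print(s["time"],s["tool_pos"],s["tcp_rot"],s["joint_pos"].round(1),abs(s["qd"]).max())
E
python3 shot.py w_rack
```

```text
1.15 [ 487.12046127 -295.16959721  280.67618969] [ 1.79993261e+02 -5.98569466e-02  2.51053876e+01] [-36.4   1.8  86.1   0.   92.   28.5] 3.4730550164218985
```

apply_moves([
  [35, -37, 0, 0, 0, 0, 0],
  [35, -37, 0, 0, 0, 0, 0],
  [35, -37, 0, 0, 0, 0, 0],
  [35, -37, 0, 0, 0, 0, 0],
  [35, -37, 0, 0, 0, 0, 0],
  [35, -37, 0, 0, 0, 0, 0],
  [0, 0, 0, 0, 0, 0, 0],
])

```text
time: 2.08
tool_pos: [582.4, -6.1, 279.5]
tcp_rot: [-179.9, 0.0, 25.0]
ft_force: [0.1, -0.1, -0.4]
finger_gap: 85.2
grip_force: 0.0
```

```bash
python3 shot.py w_stamp
```

```text
2.075 [582.40972399  -6.09737686 279.52368151] [-1.79944384e+02  4.11230570e-02  2.50224766e+01] [-5.7  3.9 84.   0.  92.1 59.3] 3.4145213140110076
```

apply_moves([
  [7, -53, 0, 0, 0, 0, 0],
  [7, -53, 0, 0, 0, 0, 0],
  [7, -53, 0, 0, 0, 0, 0],
  [7, -53, 0, 0, 0, 0, 0],
  [7, -53, 0, 0, 0, 0, 0],
  [0, 0, 0, 0, 0, -0.16, 0],
  [0, 0, 0, 0, 0, -0.16, 0],
  [0, 0, 0, 0, 0, -0.16, 0],
  [0, 0, 0, 0, 0, -0.16, 0],
  [0, 0, 0, 0, 0, -0.16, 0],
  [0, 0, 0, 0, 0, -0.16, 0],
  [0, 0, 0, 0, 0, -0.16, 0],
  [0, 0, 0, 0, 0, 0, 0],
])

```text
time: 3.75
tool_pos: [503.2, 245.1, 280.1]
tcp_rot: [-180.0, 0.0, 88.8]
ft_force: [0.1, -0.5, -0.4]
finger_gap: 86.0
grip_force: 0.0
```

```bash
python3 shot.py w_easel; python3 - <<'E'
import cv2,pickle
from h import *
est={"w_rack":((542,-272,48),),"w_stamp":((645,25,80),),"w_easel":((505,327,90),)}
out=[]
for n,p in est.items():
    c=pickle.load(open(f"pics/{n}.pkl","rb"));q=proj(c,p)[0];print(n,q)
    im=cv2.imread(f"pics/{n}.png");x=int(np.clip(q[0]-125,0,390));y=int(np.clip(q[1]-112,0,255));print("crop",x,y)
    cv2.imwrite(f"pics/c_{n}.png",cv2.resize(im[y:y+225,x:x+250],(750,675)[:1]+(675,) if 0 else (666,600),interpolation=cv2.INTER_CUBIC))
E
```

```text
3.75 [503.22507406 245.13856193 280.07190384] [-1.79987717e+02  3.79736740e-02  8.88327459e+01] [20.7  0.4 87.6 -0.  92.  21.9] 5.504102829673363
w_rack [314.17717505 150.24393127]
crop 189 38
w_stamp [310.21486047 139.9634044 ]
crop 185 27
w_easel [311.46427289 124.51264463]
crop 186 12
```

Crop scale is 2.664 (x) and 2.667 (y).

View pics/c_w_rack.png

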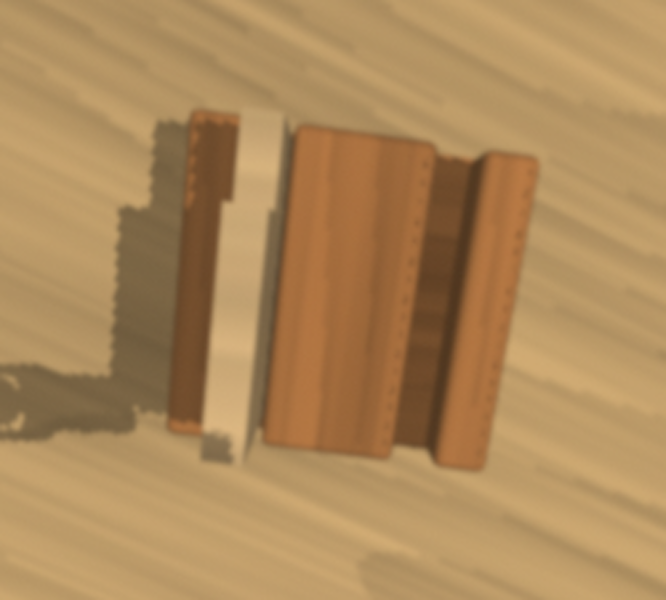

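View pics/c_w_stamp.png

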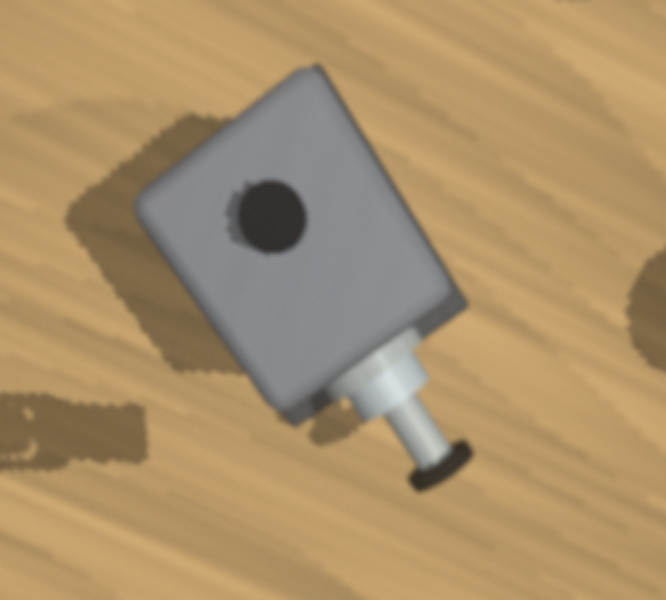

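View pics/c_w_easel.png

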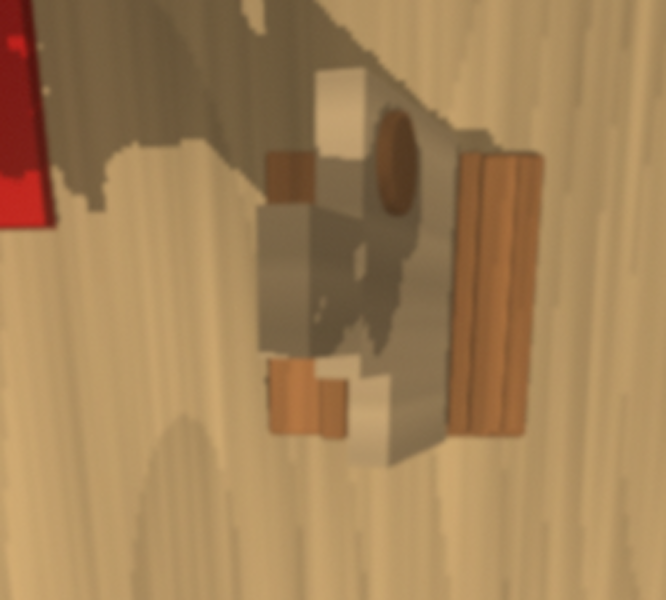

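The wrist crops show:
- **Rack:** the empty slot runs from (435,142)/(487,152) down to (392,458)/(436,463).
- **Stamp:** top corners at (320,66), (136,207), (288,410) and (455,297), with the pad at (441,467).
- **Board:** tab top at (258,204) to (312,354), upper spine corner at (366,68), and the disc at (397,162).

```bash
python3 - <<'E'
from h import *
import pickle
L=lambda n:pickle.load(open(f"pics/{n}.pkl","rb"))
U=lambda o,l:[(o[0]+(u+.5)/2.664-.5,o[1]+(v+.5)/2.667-.5) for u,v in l]
c=L("w_rack")
fit([(c,[[60,-65,48],[-60,-65,48],[-60,-43.5,48],[60,-43.5,48],[60,-26.5,48],[-60,-26.5,48],[60,26.5,48],[-60,26.5,48],[60,65,48],[-60,65,48]],
 U((189,38),[(538,157),(484,470),(436,463),(487,152),(435,142),(392,458),(297,127),(264,443),(192,110),(168,430)]))],[542,-272,.29])
c=L("w_stamp")
p=fit([(c,[[40,-35,115],[40,35,115],[-40,35,115],[-40,-35,115]],U((185,27),[(320,66),(136,207),(288,412),(458,297)]))],[658,47,1.04])
q=ray(c,U((185,27),[(443,471)])[0],80);d=q[:2]-p[:2];a=p[2]
print("pad local",d@[np.cos(a),np.sin(a)],d@[-np.sin(a),np.cos(a)])
for px,z in(((272,217),125),((415,488),80),((472,449),80),((385,370),80)):
  q=ray(c,U((185,27),[px])[0],z);d=q[:2]-p[:2];print(px,d@[np.cos(a),np.sin(a)],d@[-np.sin(a),np.cos(a)])
c=L("w_easel");s,k=np.sin(.35),np.cos(.35)
B=lambda l:[[x*k-z*s,y,30+x*s+z*k] for x,y,z in l]
fit([(c,B([[-7,18,150],[7,18,150],[7,-18,150],[-7,-18,150],[-7,55,110],[7,55,110],[-7,-55,80],[7,-55,80],[7,-25,80],[12,35,86]]),
 U((186,12),[(258,204),(310,207),(312,354),(258,352),(315,72),(366,68),(348,466),(388,466),(389,376),(397,162)]))],[531,327,0])
E
```

```text
pose [ 543.5 -276.6] yaw 17.99 res [[2.7, -0.7], [1.4, 2.0], [-0.4, 2.2], [-0.1, -1.7], [2.1, -0.3], [0.4, 2.2], [-0.6, -2.1], [-0.9, 1.7], [-1.1, -1.3], [-1.0, 2.2]]
pose [654.7  39.8] yaw 59.87 res [[0.4, -3.2], [-2.1, 0.2], [-0.5, 5.8], [4.7, 0.1]]
pad local -88.37904677235365 2.2536043822704137
(272, 217) 12.814767251145302 1.4207190734014221
(415, 488) -87.80117702317492 14.06699962275029
(472, 449) -87.6261200531452 -10.69448444226472
(385, 370) -46.56592795591737 -0.5603789415615694
pose [543.9 328.7] yaw -1.72 res [[-0.6, 0.1], [-0.2, -1.6], [-1.0, 1.7], [0.3, 1.9], [0.4, -0.4], [-0.3, -0.4], [-0.0, -0.4], [-0.0, 0.6], [0.5, -0.9], [3.4, 0.4]]
```

```bash
python3 - <<'E'
from h import *
import pickle
L=lambda n:pickle.load(open(f"pics/{n}.pkl","rb"))
U=lambda o,l:[(o[0]+(u+.5)/2.664-.5,o[1]+(v+.5)/2.667-.5) for u,v in l]
t=optics.get_calibration("top");sc=optics.get_calibration("scene");k3=3.02
T=lambda i,l:[(o[0]+(u-266*i)/k3,o[1]+v/3) for o in [((190,220),(290,180),(402,210))[i]] for u,v in l]
S=lambda i,l:[(o[0]+(u-266*i)/k3,o[1]+(v-300)/3) for o in [((375,160),(288,215),(155,215))[i]] for u,v in l]
c=L("w_stamp")
W=U((185,27),[(320,66),(136,207),(288,412),(458,297),(272,217),(443,469)])
def f(p):
  h=p[5];K=[p[3],0,123];P=[-40-p[4],0,80]
  M=place(p,[[h,h-40+35,115],[0,0,0]]) if 0 else place(p,[[40-h,-35+h,115],[40-h,35-h,115],[-40+h,35-h,115],[-40+h,-35+h,115],K,P])
  return np.r_[(proj(c,M)-W).ravel(),(proj(t,M[4:])-T(1,[(373,99),(473,158)])).ravel(),(proj(sc,M[4:])-S(1,[(421,400),(297,421)])).ravel()]
s=least_squares(f,[655,40,1.04,10,48,1],loss="soft_l1",x_scale=[10,10,.1,10,10,5]);p=s.x
print(p.round(2),np.degrees(p[2]),f(p).reshape(-1,2).round(1).tolist())
c=L("w_easel");s,k=np.sin(.35),np.cos(.35)
B=lambda l:[[x*k-z*s,y,30+x*s+z*k] for x,y,z in l]
fit([(c,B([[-7,18,150],[7,18,150],[7,-18,150],[-7,-18,150],[-7,55,110],[7,55,110],[-7,-55,80],[7,-55,80],[7,-25,80]]),
 U((186,12),[(258,204),(310,207),(312,354),(258,352),(315,72),(366,68),(348,466),(388,466),(389,376)])),
 (sc,B([[7,18,150],[7,-18,150],[7,55,110],[12,35,86],[7,-55,80]]),S(0,[(138,341),(98,341),(182,372),(160,400),(65,418)]))],[531,327,0])
for px in((543,155),(525,436),(266,152),(268,434)): print([ray(c,U((186,12),[px])[0],z)[:2].round(1) for z in(0,10,25)])
E
```

```text
[654.62  40.78   1.03  12.13  48.37   2.01] 59.291590724040695 [[-0.8, 0.5], [0.4, -0.3], [-1.6, 2.0], [0.0, -0.4], [1.1, -0.8], [0.2, -0.4], [0.6, -0.4], [0.1, 0.5], [-0.1, -0.7], [-0.2, -0.2]]
pose [544.  328.4] yaw -1.95 res [[-0.4, 0.2], [0.0, -1.4], [-1.0, 1.8], [0.3, 2.0], [0.8, -0.2], [0.1, -0.1], [-0.2, -0.2], [-0.2, 0.8], [0.5, -0.6], [1.0, -3.0], [2.0, -0.8], [-0.9, -1.3], [0.9, -0.5], [1.4, 0.9]]
[array([589.3, 381.8]), array([587.4, 380.4]), array([584.4, 378.3])]
[array([586.7, 270.8]), array([584.8, 272. ]), array([581.9, 273.8])]
[array([478.2, 385.3]), array([478.9, 383.8]), array([479.8, 381.6])]
[array([474.1, 274. ]), array([474.9, 275.1]), array([476. , 276.8])]
```

```bash
cat >> h.py <<'E'
def pose():
    s=sensors.sense();return np.array(s["tool_pos"]),R.from_euler("xyz",s["tcp_rot"],degrees=True).as_matrix()
def tool_R(psi,tilt=0):
    "tool matrix for board yaw psi(deg), tilt rad: tool x=board y, y=board x, z=-board z"
    B=R.from_euler("z",psi,degrees=True).as_matrix()@R.from_euler("y",-tilt).as_matrix()
    return np.c_[B[:,1],B[:,0],-B[:,2]]
def plan(p1,R1,cur=None,q=""):
    p0,R0=cur or pose()
    w=R.from_matrix(R0.T@R1).as_rotvec();d=R1.T@(np.array(p1)-p0)
    print(q,"turn",w.round(3),"n",np.ceil(np.linalg.norm(w)/.17),"| shift after",d.round(1),"before",(R0.T@(np.array(p1)-p0)).round(1))
    return np.array(p1,float),R1
E
cat > g.py <<'E'
from h import *
Rg=tool_R(-1.8,.35);o=np.array([544,328.5,30.]);tip=o-Rg[:,2]*114
print(tip)
a=plan(tip-Rg[:,2]*70,Rg);plan(tip,Rg,a)
E
python3 g.py
```

```text
[504.92893868 329.72785757 137.08848926]
 turn [-0.35  -0.001  0.009] n 3.0 | shift after [ 84.3 -49.9  64.1] before [ 84.5 -24.1  77.2]
 turn [0. 0. 0.] n 0.0 | shift after [-0.  0. 70.] before [-0.  0. 70.]
```

apply_moves([
  [0, 0, 0, -0.117, 0, 0.003, 0.2],
  [0, 0, 0, -0.117, 0, 0.003, 0.2],
  [0, 0, 0, -0.116, 0, 0.003, 0.2],
  [28, -16.6, 21.4, 0, 0, 0, 0.2],
  [28, -16.6, 21.4, 0, 0, 0, 0.2],
  [28, -16.6, 21.4, 0, 0, 0, 0.2],
  [0, 0, 0, 0, 0, 0, 0.2],
  [0, 0, 0, 0, 0, 0, 0.2],
])

```text
time: 4.8
tool_pos: [480.6, 331.2, 203.6]
tcp_rot: [159.9, -0.1, 88.4]
ft_force: [0.3, 0.6, 0.1]
finger_gap: 68.2
grip_force: 0.0
```

```bash
python3 g.py; python3 shot.py w_pre; python3 - <<'E'
import cv2
im=cv2.imread("pics/w_pre.png");cv2.imwrite("pics/w_pre2.png",im[180:480,120:520])
E
```

```text
[504.92893868 329.72785757 137.08848926]
 turn [ 0.    -0.003  0.003] n 1.0 | shift after [-0.7  0.   0.8] before [-0.7  0.   0.8]
 turn [0. 0. 0.] n 0.0 | shift after [-0.  0. 70.] before [-0.  0. 70.]
4.8 [480.62735954 331.22125644 203.62057977] [ 1.59918275e+02 -1.02667428e-01  8.84083993e+01] [ 37.2  -8.5 106.4 -13.5  66.7  42.5] 0.9150650262007978
```

View pics/w_pre2.png

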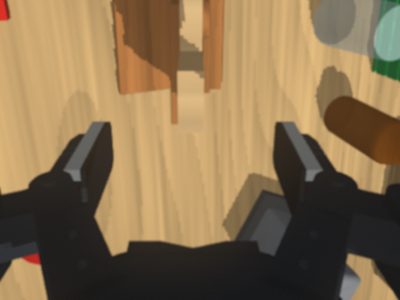

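The fingers straddle the board plane, with the board end-on at crop x≈190 between fingers at about 110 and 275. I'll check the model projection against the image.

```bash
python3 - <<'E'
from h import *
import pickle
c=pickle.load(open("pics/w_pre.pkl","rb"))
Rg=tool_R(-1.8,.35);B=np.c_[Rg[:,1],Rg[:,0],-Rg[:,2]];o=np.array([544,328.5,30.])
for l in([-7,18,150],[7,18,150],[7,-18,150],[-7,-18,150],[-7,-55,80],[7,-55,80],[-7,-25,80],[7,55,110],[-7,55,110],[-7,-55,0],[7,-55,0]): print(l,(proj(c,o+B@np.array(l))[0]-[120,180]).round(0))
E
```

```text
[-7, 18, 150] [177.  70.]
[7, 18, 150] [204.  70.]
[7, -18, 150] [203. 132.]
[-7, -18, 150] [178. 132.]
[-7, -55, 80] [182. 132.]
[7, -55, 80] [200. 132.]
[-7, -25, 80] [182.  96.]
[7, 55, 110] [203.  -9.]
[-7, 55, 110] [179.  -9.]
[-7, -55, 0] [184.  93.]
[7, -55, 0] [198.  93.]
```

The projection matches the image: the tab end is predicted at rows 70–132 and columns 178–203. I'll descend and grip.

apply_moves([
  [0, 0, 25, 0, 0, 0, 0.2],
  [0, 0, 25, 0, 0, 0, 0.2],
  [-0.7, 0, 21, 0, 0, 0, 0.2],
  [0, 0, 0, 0, 0, 0, 0.5],
  [0, 0, 0, 0, 0, 0, 1],
  [0, 0, 0, 0, 0, 0, 1],
  [0, 0, 0, 0, 0, 0, 1],
  [0, 0, 0, 0, 0, 0, 1],
  [0, 0, 0, 0, 0, 0, 1],
  [0, 0, 0, 0, 0, 0, 1],
], force=90)

```text
time: 6.1
tool_pos: [504.9, 331.3, 138.3]
tcp_rot: [159.8, -0.2, 88.5]
ft_force: [-3.1, -1.3, 7.1]
finger_gap: 13.0
grip_force: 88.9
```

apply_moves([
  [0, 0, -20, 0, 0, 0, 1],
  [0, 0, -40, 0, 0, 0, 1],
  [0, 0, -50, 0, 0, 0, 1],
  [0, 0, -10, 0.117, 0, 0, 1],
  [0, 0, -10, 0.117, 0, 0, 1],
  [0, 0, 0, 0.116, 0, 0, 1],
  [0, 0, 0, 0, 0, 0, 1],
])

```text
time: 6.98
tool_pos: [462.2, 331.2, 258.4]
tcp_rot: [-180.0, -0.1, 88.4]
ft_force: [-0.1, -0.3, -1.8]
finger_gap: 13.0
grip_force: 89.0
```

```bash
cat > st.py <<'E'
import sys
from h import *
# args: board yaw rel. stamp, spot distance from pad-free-face plane (mm), spot local (x,y) of board, z of TCP
A=59.5;S0=np.array([654.6,40.8]);u=np.array([np.cos(np.radians(A)),np.sin(np.radians(A))])
OFF=np.array([0.,-1.6])  # board origin rel. TCP in board x,y
def target(rel,gap,spot,z=145.,dpad=48.4):
    R1=tool_R(A+rel);face=S0+u*(-40-dpad-gap)
    B=R1[:2,[1,0]]
    return np.r_[face-B@(np.array(spot)+OFF),z],R1
SP={"front":(0,(7,0)),"spine":(-90,(0,55)),"back":(180,(-7,0))}
if __name__=="__main__":
    n,gap,z=sys.argv[1],float(sys.argv[2]),float(sys.argv[3]);s=sensors.sense()
    print(s["time"],s["tool_pos"].round(1),s["tcp_rot"].round(2),"F",s["ft_force"].round(1),"F along u",s["ft_force"][:2]@u,"tq",s["wrist_torque"].round(2),s["finger_gap"],"j",s["joint_pos"].round())
    rel,spot=SP[n];plan(*target(rel,gap,spot,z))
E
python3 st.py front 50 250;python3 st.py front 50 145
```

```text
6.975 [462.2 331.2 258.4] [-1.7998e+02 -6.0000e-02  8.8420e+01] F [-0.1 -0.3 -1.8] F along u -0.25002324123786607 tq [-0.01 -0.01  0.05] 13.044889718151795 j [30.  2. 88.  0. 90. 32.]
 turn [ 0.000e+00 -1.000e-03 -1.066e+00] n 7.0 | shift after [-311.5 -298.     8.4] before [-411.4  128.6    7.9]
6.975 [462.2 331.2 258.4] [-1.7998e+02 -6.0000e-02  8.8420e+01] F [-0.1 -0.3 -1.8] F along u -0.25002324123786607 tq [-0.01 -0.01  0.05] 13.044889718151795 j [30.  2. 88.  0. 90. 32.]
 turn [ 0.000e+00 -1.000e-03 -1.066e+00] n 7.0 | shift after [-311.5 -298.   113.4] before [-411.6  128.7  112.9]
```

apply_moves([
  [-45.7, 14.3, 0.9, 0, 0, 0, 1],
  [-45.7, 14.3, 0.9, 0, 0, 0, 1],
  [-45.7, 14.3, 0.9, 0, 0, 0, 1],
  [-45.7, 14.3, 0.9, 0, 0, 0, 1],
  [-45.7, 14.3, 0.9, 0, 0, 0, 1],
  [-45.7, 14.3, 0.9, 0, 0, 0, 1],
  [-45.7, 14.3, 0.9, 0, 0, 0, 1],
  [-45.7, 14.3, 0.9, 0, 0, 0, 1],
  [-45.7, 14.3, 0.9, 0, 0, 0, 1],
  [0, 0, 0, 0, 0, -0.152, 1],
  [0, 0, 0, 0, 0, -0.152, 1],
  [0, 0, 0, 0, 0, -0.152, 1],
  [0, 0, 0, 0, 0, -0.152, 1],
  [0, 0, 0, 0, 0, -0.152, 1],
  [0, 0, 0, 0, 0, -0.152, 1],
  [0, 0, 0, 0, 0, -0.154, 1],
  [0, 0, 0, 0, 0, 0, 1],
  [0, 0, 0, 0, 0, 0, 1],
])

```text
time: 9.22
tool_pos: [578.8, -82.5, 250.2]
tcp_rot: [179.9, 0.0, 149.4]
ft_force: [0.0, -0.5, -0.6]
finger_gap: 13.2
grip_force: 89.0
```

```bash
python3 st.py front 50 145; python3 - <<'E'
from h import *
for n in("scene",):
    im=optics.snapshot(n);c=optics.get_calibration(n);q=proj(c,[600,-40,110])[0];print(q)
    x,y=int(q[0])-100,int(q[1])-75
    cv2.imwrite("pics/s1.png",cv2.resize(im[y:y+150,x:x+200,::-1],(800,600),interpolation=cv2.INTER_CUBIC));print(x,y)
E
```

```text
9.225 [578.8 -82.5 250.2] [1.7994e+02 2.0000e-02 1.4943e+02] F [ 0.  -0.5 -0.6] F along u -0.4161108174582664 tq [-0.05 -0.    0.03] 13.16010855102583 j [-13.   5.  86.   0.  89. -73.]
 turn [ 0.001  0.    -0.001] n 1.0 | shift after [ -1.1  -0.7 105.2] before [ -1.1  -0.8 105.2]
[294.75707182 243.93610931]
194 168
```

View pics/s1.png

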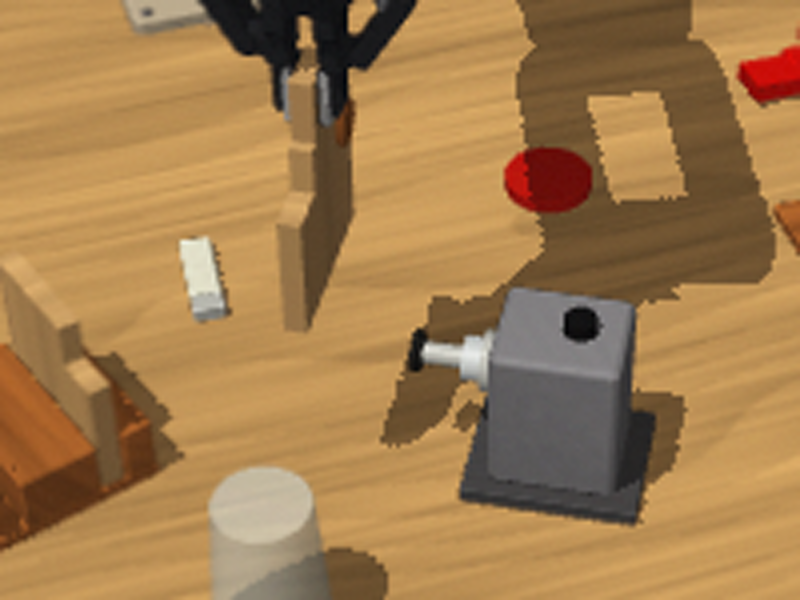

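The view shows the board held upright, its disc side facing the stamp pad at about (415,350), and its lower near corner at (295,328).

apply_moves([
  [-1.1, 0, 35, 0, 0, 0, 1],
  [0, 0, 35, 0, 0, 0, 1],
  [0, 0, 35, 0, 0, 0, 1],
  [0, 15, 0, 0, 0, 0, 1],
  [0, 14, 0, 0, 0, 0, 1],
  [0, 0, 0, 0, 0, 0, 1],
  [0, 0, 0, 0, 0, 0, 1],
])

```text
time: 10.15
tool_pos: [595.6, -58.1, 146.7]
tcp_rot: [179.9, 0.1, 149.6]
ft_force: [0.4, -1.1, -1.1]
finger_gap: 13.2
grip_force: 89.1
```

```bash
python3 - <<'E'
from h import *
from st import OFF
c=optics.get_calibration("scene");p=np.array([578.8,-82.5,250.2]);B=tool_R(59.43)
for l,ob in(([-7,-55,0],(285,325)),([7,-55,0],(305,330)),([-7,-55,80],(280,225)),([7,-25,80],(313,190)),([7,55,0],None)):
    b=np.array(l)+[*OFF,-115];print(l,((proj(c,p+B[:,[1,0]]@b[:2] + [0,0,b[2]])[0]-[194,168])*4).round(),ob)
E
python3 st.py front 20 145
```

```text
[-7, -55, 0] [287. 327.] (285, 325)
[7, -55, 0] [310. 330.] (305, 330)
[-7, -55, 80] [279. 221.] (280, 225)
[7, -25, 80] [317. 190.] (313, 190)
[7, 55, 0] [356. 211.] None
10.15 [595.6 -58.1 146.7] [1.7989e+02 9.0000e-02 1.4963e+02] F [ 0.4 -1.1 -1.1] F along u -0.7855331609283621 tq [-0.03 -0.02  0.04] 13.240796580837019 j [-11.  10.  91.   0.  78. -70.]
 turn [0.002 0.002 0.002] n 1.0 | shift after [ 1.  -0.2  1.7] before [ 1.  -0.2  1.7]
```

apply_moves([
  [1, 4, 1.5, 0, 0, 0, 1],
  [0, 4, 0, 0, 0, 0, 1],
  [0, 4, 0, 0, 0, 0, 1],
  [0, 4, 0, 0, 0, 0, 1],
  [0, 4, 0, 0, 0, 0, 1],
  [0, 4, 0, 0, 0, 0, 1],
  [0, 0, 0, 0, 0, 0, 1],
  [0, 0, 0, 0, 0, 0, 1],
])

```text
time: 11.15
tool_pos: [605.8, -37.3, 143.6]
tcp_rot: [179.9, -0.1, 149.6]
ft_force: [-1.3, -2.5, -0.2]
finger_gap: 12.6
grip_force: 88.8
```

```bash
python3 st.py front -12 145
```

```text
11.15 [605.8 -37.3 143.6] [ 1.7995e+02 -5.0000e-02  1.4959e+02] F [-1.3 -2.5 -0.2] F along u -2.839605154973408 tq [-0.52  0.35 -0.  ] 12.646759430726629 j [ -8.  12.  90.   0.  78. -68.]
 turn [ 0.001 -0.001  0.002] n 1.0 | shift after [-0.8  8.7 -1.4] before [-0.8  8.7 -1.4]
```

apply_moves([
  [-0.5, 4, -1, 0, 0, 0, 1],
  [0, 3.5, 0, 0, 0, 0, 1],
  [0, 0, 0, 0, 0, 0, 1],
  [0, 0, 0, 0, 0, 0, 1],
  [0, 0, 0, 0, 0, 0, 1],
])

```text
time: 11.78
tool_pos: [609.3, -31.6, 144.0]
tcp_rot: [-179.9, -0.1, 149.6]
ft_force: [-4.4, -5.6, -1.6]
finger_gap: 13.0
grip_force: 88.4
```

```bash
python3 st.py front -12 145
```

```text
11.775 [609.3 -31.6 144. ] [-1.7995e+02 -1.2000e-01  1.4957e+02] F [-4.4 -5.6 -1.6] F along u -7.021417563714597 tq [-1.38  0.94  0.04] 12.994359428078095 j [ -8.  12.  89.  -0.  79. -67.]
 turn [-0.001 -0.002  0.001] n 1.0 | shift after [-0.7  2.  -1. ] before [-0.7  2.  -1. ]
```

apply_moves([
  [0, 1.5, -0.5, 0, 0, 0, 1],
  [0, 0, 0, 0, 0, 0, 1],
  [0, 0, 0, 0, 0, 0, 1],
  [0, 0, 0, 0, 0, 0, 1],
  [0, 0, 0, 0, 0, 0, 1],
  [0, 0, 0, 0, 0, 0, 1],
  [0, -10, 0, 0, 0, 0, 1],
  [0, -25, 0, 0, 0, 0, 1],
  [0, -35, 0, 0, 0, 0, 1],
  [0, -25, 0, 0, 0, 0, 1],
])

```text
time: 13.02
tool_pos: [562.9, -111.9, 145.4]
tcp_rot: [179.8, 0.0, 149.6]
ft_force: [0.1, 0.0, -1.2]
finger_gap: 13.2
grip_force: 89.1
```

apply_moves([
  [0, 0, 0, 0, 0, 0.157, 1],
  [0, 0, 0, 0, 0, 0.157, 1],
  [0, 0, 0, 0, 0, 0.157, 1],
  [0, 0, 0, 0, 0, 0.157, 1],
  [0, 0, 0, 0, 0, 0.157, 1],
  [0, 0, 0, 0, 0, 0.157, 1],
  [0, 0, 0, 0, 0, 0.157, 1],
  [0, 0, 0, 0, 0, 0.157, 1],
  [0, 0, 0, 0, 0, 0.157, 1],
  [0, 0, 0, 0, 0, 0.157, 1],
  [0, 0, 0, 0, 0, 0, 1],
])

```text
time: 14.4
tool_pos: [563.4, -111.0, 145.4]
tcp_rot: [180.0, -0.1, 59.7]
ft_force: [0.1, 0.2, -0.1]
finger_gap: 13.1
grip_force: 89.1
```

```bash
python3 st.py spine 20 145;python3 - <<'E'
from h import *
im=optics.snapshot("scene");c=optics.get_calibration("scene");q=proj(c,[590,-60,80])[0]
x,y=int(q[0])-80,int(q[1])-70
cv2.imwrite("pics/s2.png",cv2.resize(im[y:y+120,x:x+160,::-1],(800,600),interpolation=cv2.INTER_CUBIC));print(x,y)
E
```

```text
14.4 [ 563.4 -111.   145.4] [ 1.7999e+02 -1.5000e-01  5.9710e+01] F [ 0.1  0.2 -0.1] F along u 0.25662532295371154 tq [-0.02 -0.01  0.02] 13.115861739104126 j [-16.   7.  95.   0.  78.  14.]
 turn [ 0.    -0.003  0.004] n 1.0 | shift after [15.3  1.5  0.4] before [15.3  1.6  0.5]
206 182
```

apply_moves([
  [10, 1.5, 0.5, 0, 0, 0, 1],
  [8, 0, 0, 0, 0, 0, 1],
  [5, 0, 0, 0, 0, 0, 1],
  [5, 0, 0, 0, 0, 0, 1],
  [5, 0, 0, 0, 0, 0, 1],
  [4, 0, 0, 0, 0, 0, 1],
  [0, 0, 0, 0, 0, 0, 1],
  [0, 0, 0, 0, 0, 0, 1],
])

```text
time: 15.45
tool_pos: [582.7, -80.5, 144.5]
tcp_rot: [-179.9, -0.1, 59.6]
ft_force: [-0.3, -2.0, 0.3]
finger_gap: 12.7
grip_force: 89.2
```

```bash
python3 st.py spine -12 145
```

```text
15.45 [582.7 -80.5 144.5] [-1.7995e+02 -6.0000e-02  5.9640e+01] F [-0.3 -2.   0.3] F along u -1.8751106208489798 tq [-0.25  0.29  0.03] 12.684321887651935 j [-13.   9.  93.   0.  78.  17.]
 turn [-0.001 -0.001  0.002] n 1.0 | shift after [11.2  0.4 -0.5] before [11.2  0.4 -0.5]
```

apply_moves([
  [4, 0.4, -0.4, 0, 0, 0, 1],
  [4.5, 0, 0, 0, 0, 0, 1],
  [0, 0, 0, 0, 0, 0, 1],
  [0, 0, 0, 0, 0, 0, 1],
])

```text
time: 15.95
tool_pos: [586.9, -73.8, 144.8]
tcp_rot: [-179.9, 0.0, 59.6]
ft_force: [-4.9, -5.6, -0.0]
finger_gap: 12.8
grip_force: 89.4
```

```bash
python3 st.py spine -12 145; python3 - <<'E'
from h import *
im=optics.snapshot("scene");c=optics.get_calibration("scene");q=proj(c,[600,-40,90])[0]
x,y=int(q[0])-80,int(q[1])-60
cv2.imwrite("pics/s3.png",cv2.resize(im[y:y+120,x:x+160,::-1],(800,600),interpolation=cv2.INTER_CUBIC));print(x,y)
E
```

```text
15.95 [586.9 -73.8 144.8] [-1.7991e+02  3.0000e-02  5.9630e+01] F [-4.9 -5.6 -0. ] F along u -7.300289224258249 tq [-1.04  1.04  0.08] 12.76092872817559 j [-12.   9.  92.  -0.  78.  18.]
 turn [-0.002  0.001  0.002] n 1.0 | shift after [ 3.4  0.2 -0.2] before [ 3.4  0.2 -0.2]
214 190
```

View pics/s3.png

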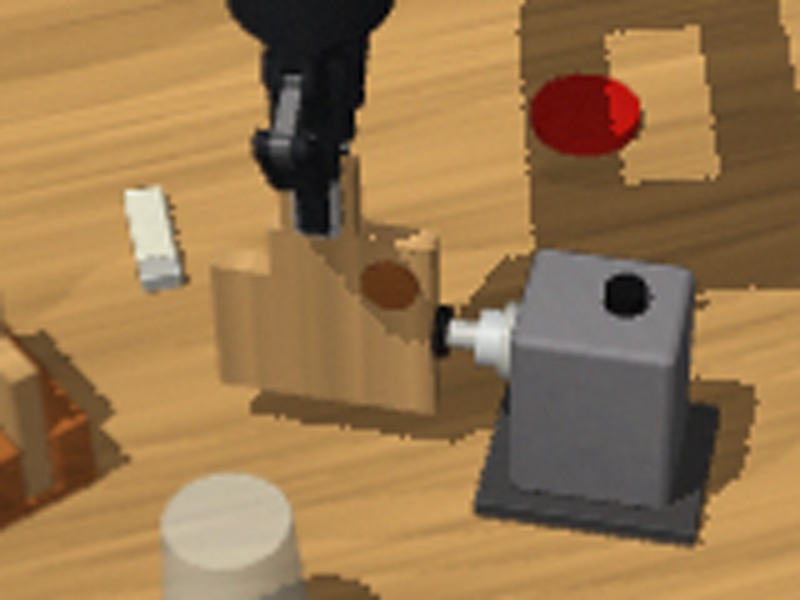

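The view shows the spine flat on the pad at (440,332), about 50 mm above the lower edge at (435,412), with the board upright. I'll hold there, then retreat and turn.

apply_moves([
  [1, 0, -0.2, 0, 0, 0, 1],
  [0, 0, 0, 0, 0, 0, 1],
  [0, 0, 0, 0, 0, 0, 1],
  [0, 0, 0, 0, 0, 0, 1],
  [0, 0, 0, 0, 0, 0, 1],
  [0, 0, 0, 0, 0, 0, 1],
  [-10, 0, 0, 0, 0, 0, 1],
  [-25, 0, 0, 0, 0, 0, 1],
  [-20, 0, 0, 0, 0, 0, 1],
])

```text
time: 17.12
tool_pos: [560.1, -120.3, 145.3]
tcp_rot: [-180.0, -0.1, 59.7]
ft_force: [0.1, -0.7, -0.3]
finger_gap: 13.1
grip_force: 89.2
```

apply_moves([
  [0, 0, 0, 0, 0, 0.157, 1],
  [0, 0, 0, 0, 0, 0.157, 1],
  [0, 0, 0, 0, 0, 0.157, 1],
  [0, 0, 0, 0, 0, 0.157, 1],
  [0, 0, 0, 0, 0, 0.157, 1],
  [0, 0, 0, 0, 0, 0.157, 1],
  [0, 0, 0, 0, 0, 0.157, 1],
  [0, 0, 0, 0, 0, 0.157, 1],
  [0, 0, 0, 0, 0, 0.157, 1],
  [0, 0, 0, 0, 0, 0.157, 1],
  [0, 0, 0, 0, 0, 0, 1],
])

```text
time: 18.5
tool_pos: [560.3, -120.0, 145.3]
tcp_rot: [-179.9, 0.0, -30.3]
ft_force: [-0.0, 0.1, -1.1]
finger_gap: 12.9
grip_force: 89.1
```

```bash
python3 st.py back 2 145
```

```text
18.5 [ 560.3 -120.   145.3] [-1.7988e+02  1.0000e-02 -3.0280e+01] F [-0.   0.1 -1.1] F along u 0.0884710697630738 tq [ 0.07 -0.03  0.03] 12.902244892032918 j [-17.   7.  95.   0.  78. 103.]
 turn [-0.002  0.     0.004] n 1.0 | shift after [  1.3 -89.    0.3] before [  1.6 -89.    0.5]
```

apply_moves([
  [1.5, -20, 0.4, 0, 0, 0.004, 1],
  [0, -25, 0, 0, 0, 0, 1],
  [0, -20, 0, 0, 0, 0, 1],
  [0, -8, 0, 0, 0, 0, 1],
  [0, -5, 0, 0, 0, 0, 1],
  [0, -5, 0, 0, 0, 0, 1],
  [0, -4, 0, 0, 0, 0, 1],
  [0, -2, 0, 0, 0, 0, 1],
  [0, 0, 0, 0, 0, 0, 1],
  [0, 0, 0, 0, 0, 0, 1],
])

```text
time: 19.75
tool_pos: [606.6, -44.0, 144.9]
tcp_rot: [-179.9, 0.0, -30.6]
ft_force: [0.0, 0.6, -0.8]
finger_gap: 12.8
grip_force: 89.1
```

```bash
python3 st.py back -12 145
```

```text
19.75 [606.6 -44.  144.9] [-1.7993e+02  4.0000e-02 -3.0550e+01] F [ 0.   0.6 -0.8] F along u 0.5722443339323199 tq [0.02 0.01 0.  ] 12.800965251515922 j [ -9.  12.  90.   0.  79. 112.]
 turn [-0.001  0.001 -0.001] n 1.0 | shift after [ -0.1 -14.1  -0.1] before [ -0.1 -14.1  -0.1]
```

No contact yet, so I'll creep forward.

apply_moves([
  [0, -3, 0, 0, 0, 0, 1],
  [0, -3, 0, 0, 0, 0, 1],
  [0, -2, 0, 0, 0, 0, 1],
  [0, 0, 0, 0, 0, 0, 1],
  [0, 0, 0, 0, 0, 0, 1],
])

```text
time: 20.38
tool_pos: [610.5, -37.3, 144.8]
tcp_rot: [-180.0, 0.0, -30.5]
ft_force: [-2.2, -5.0, 0.7]
finger_gap: 13.2
grip_force: 89.3
```

```bash
python3 st.py back -12 145
```

```text
20.375 [610.5 -37.3 144.8] [-1.7997e+02  5.0000e-02 -3.0550e+01] F [-2.2 -5.   0.7] F along u -5.4006188596419795 tq [-1.09  0.64  0.04] 13.174966298417653 j [ -8.  12.  89.   0.  79. 112.]
 turn [-0.001  0.001 -0.001] n 1.0 | shift after [-0.1 -6.3 -0.2] before [-0.1 -6.3 -0.2]
```

apply_moves([
  [0, -2, 0, 0, 0, 0, 1],
  [0, -2, 0, 0, 0, 0, 1],
  [0, 0, 0, 0, 0, 0, 1],
  [0, 0, 0, 0, 0, 0, 1],
  [0, 0, 0, 0, 0, 0, 1],
  [0, 0, 0, 0, 0, 0, 1],
  [0, 0, 0, 0, 0, 0, 1],
])

```text
time: 21.25
tool_pos: [612.3, -34.4, 144.8]
tcp_rot: [180.0, 0.1, -30.6]
ft_force: [-3.7, -5.0, 1.7]
finger_gap: 12.8
grip_force: 89.4
```

apply_moves([
  [0, 0, 0, 0, 0, 0, 1],
  [0, 10, 0, 0, 0, 0, 1],
  [0, 25, 0, 0, 0, 0, 1],
  [0, 35, 0, 0, 0, 0, 1],
  [0, 0, -40, 0, 0, 0, 1],
  [0, 0, -40, 0, 0, 0, 1],
  [0, 0, -30, 0, 0, 0, 1],
  [0, 0, 0, 0, 0, -0.169, 1],
  [0, 0, 0, 0, 0, -0.169, 1],
  [0, 0, 0, 0, 0, -0.169, 1],
  [0, 0, 0, 0, 0, -0.169, 1],
  [0, 0, 0, 0, 0, -0.169, 1],
  [0, 0, 0, 0, 0, 0, 1],
])

```text
time: 22.88
tool_pos: [577.3, -93.6, 254.8]
tcp_rot: [-179.9, -0.1, 17.8]
ft_force: [0.2, 0.6, -0.2]
finger_gap: 12.9
grip_force: 89.3
```

```bash
cat > rk.py <<'E'
import sys
from h import *
from st import OFF
R1=tool_R(18-90);sl=np.array([554.3,-309.9])
s=sensors.sense();print(s["time"],s["tool_pos"].round(1),s["tcp_rot"].round(2),s["ft_force"].round(1),s["joint_pos"].round())
plan(np.r_[sl-R1[:2,[1,0]]@OFF,float(sys.argv[1])],R1)
E
python3 rk.py 255
```

```text
22.875 [577.3 -93.6 254.8] [-1.7987e+02 -9.0000e-02  1.7840e+01] [ 0.2  0.6 -0.2] [-14.   5.  86.   0.  89.  58.]
 turn [-0.002 -0.002 -0.003] n 1.0 | shift after [-87.1 198.7  -0.2] before [-86.6 198.9  -0.8]
```

apply_moves([
  [-17.4, 39.7, 0, 0, 0, 0, 1],
  [-17.4, 39.7, 0, 0, 0, 0, 1],
  [-17.4, 39.7, 0, 0, 0, 0, 1],
  [-17.4, 39.7, 0, 0, 0, 0, 1],
  [-17.4, 39.7, 0, 0, 0, -0.003, 1],
  [0, 0, 0, 0, 0, 0, 1],
  [0, 0, 0, 0, 0, 0, 1],
])

```text
time: 23.75
tool_pos: [555.4, -309.2, 254.2]
tcp_rot: [-179.9, -0.1, 17.9]
ft_force: [-0.3, -0.2, -0.7]
finger_gap: 13.1
grip_force: 89.2
```

```bash
python3 rk.py 190; python3 - <<'E'
from h import *
import pickle
U=lambda o,l:np.array([(o[0]+(u+.5)/2.664-.5,o[1]+(v+.5)/2.667-.5) for u,v in l])
c=pickle.load(open("pics/w_rack.pkl","rb"))
W=U((189,38),[(538,157),(484,470),(436,463),(487,152),(435,142),(392,458),(297,127),(264,443),(192,110),(168,430)])
def f(p):
  a,b,g=p[3:6]
  Y=[-65+b,-65+b,-43.5-g,-43.5-g,-26.5+g,-26.5+g,26.5-g,26.5-g,65-b,65-b];X=np.array([1,-1,-1,1,1,-1,1,-1,1,-1])*(60-a)
  return (proj(c,place(p,np.c_[X,Y,np.full(10,48)]))-W).ravel()
s=least_squares(f,[543,-276,.3,1,1,1],loss="soft_l1",x_scale=[10,10,.1,1,1,1]);p=s.x
print(p.round(2),np.degrees(p[2]),f(p).reshape(-1,2).round(1).tolist());print("slot",place(p,[[0,-35,8]]))
im=optics.snapshot("wrist");cal=optics.get_calibration("wrist");pickle.dump(cal,open("pics/w_slot.pkl","wb"));cv2.imwrite("pics/w_slot.png",im[:,:,::-1])
im=optics.snapshot("scene");q=proj(optics.get_calibration("scene"),[554,-310,110])[0];x,y=int(q[0])-80,int(q[1])-60;print(x,y)
cv2.imwrite("pics/s4.png",cv2.resize(im[y:y+120,x:x+160,::-1],(800,600),interpolation=cv2.INTER_CUBIC))
E
```

```text
23.75 [ 555.4 -309.2  254.2] [-1.7987e+02 -6.0000e-02  1.7880e+01] [-0.3 -0.2 -0.7] [-34.  13.  77.   0.  90.  38.]
 turn [-0.002 -0.001 -0.002] n 1.0 | shift after [ 0.4  0.4 64.2] before [ 0.3  0.5 64.2]
[ 5.4380e+02 -2.7596e+02  3.2000e-01  1.6900e+00  1.6000e+00  9.7000e-01] 18.067610870349146 [[0.2, 0.2], [-0.1, -0.3], [0.4, 0.2], [0.1, -0.5], [0.3, 0.7], [-0.6, -0.0], [-0.3, -0.7], [-0.2, -0.2], [-0.2, 0.3], [0.2, 0.3]]
slot [[ 554.65403196 -309.23102615    8.        ]]
99 196
```

apply_moves([
  [0.9, -0.1, 25, 0, 0, -0.003, 1],
  [0, 0, 30, 0, 0, 0, 1],
  [0, 0, 25, 0, 0, 0, 1],
  [0, 0, 7, 0, 0, 0, 1],
  [0, 0, 0, 0, 0, 0, 1],
  [0, 0, 0, 0, 0, 0, 1],
])

```text
time: 24.6
tool_pos: [557.0, -309.3, 169.2]
tcp_rot: [180.0, -0.1, 18.2]
ft_force: [-0.3, 0.4, -0.4]
finger_gap: 12.9
grip_force: 89.2
```

```bash
sed -i 's/554.3,-309.9/554.65,-309.2/' rk.py; python3 rk.py 123; python3 - <<'E'
from h import *
a=[]
for n,q0,w,h in(("scene",[554,-310,90],100,100),("top",[554,-310,60],100,100)):
    im=optics.snapshot(n);q=proj(optics.get_calibration(n),q0)[0];x,y=int(q[0])-50,int(q[1])-50;print(n,x,y)
    a.append(cv2.resize(im[y:y+100,x:x+100,::-1],(400,400),interpolation=cv2.INTER_CUBIC))
cv2.imwrite("pics/s5.png",np.hstack(a))
E
```

```text
24.6 [ 557.  -309.3  169.2] [ 1.7997e+02 -1.2000e-01  1.8230e+01] [-0.3  0.4 -0.4] [-34.  15.  83.   0.  82.  38.]
 turn [ 0.    -0.002  0.004] n 1.0 | shift after [-0.6 -0.8 46.2] before [-0.7 -0.8 46.2]
scene 131 212
top 410 201
```

View pics/s5.png

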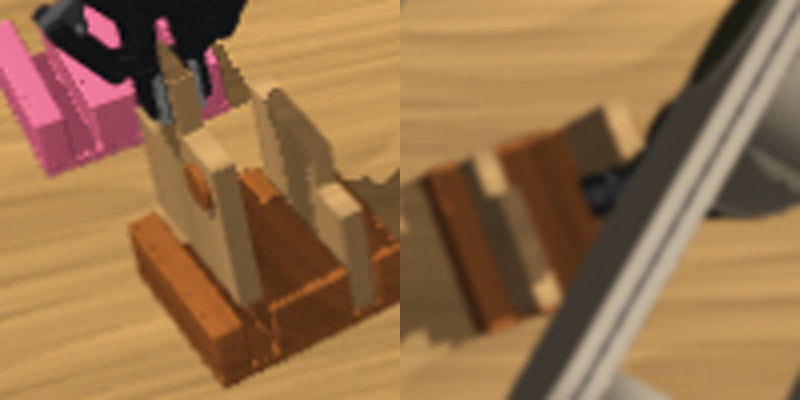

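The view shows the board above the empty slot, its lower corner at (248,305) over the slot end at (258,320). I'll insert gently.

apply_moves([
  [-0.6, -0.8, 0, 0, 0, 0.003, 1],
  [0, 0, 5, 0, 0, 0, 1],
  [0, 0, 5, 0, 0, 0, 1],
  [0, 0, 5, 0, 0, 0, 1],
  [0, 0, 3, 0, 0, 0, 1],
  [0, 0, 0, 0, 0, 0, 1],
])

```text
time: 25.45
tool_pos: [555.1, -308.3, 148.9]
tcp_rot: [-179.9, -0.0, 18.0]
ft_force: [1.1, 0.1, -0.8]
finger_gap: 13.1
grip_force: 89.2
```

```bash
python3 rk.py 123
```

```text
25.45 [ 555.1 -308.3  148.9] [-179.88   -0.     18.05] [ 1.1  0.1 -0.8] [-34.  16.  85.   0.  80.  38.]
 turn [-0.002 -0.     0.001] n 1.0 | shift after [ 0.9  0.7 25.9] before [ 0.9  0.8 25.9]
```

apply_moves([
  [0, 0.3, 5, 0, 0, 0, 1],
  [0, 0, 5, 0, 0, 0, 1],
  [0, 0, 5, 0, 0, 0, 1],
  [0, 0, 5, 0, 0, 0, 1],
  [0, 0, 0, 0, 0, 0, 1],
  [0, 0, 0, 0, 0, 0, 1],
])

```text
time: 26.2
tool_pos: [555.5, -308.7, 129.5]
tcp_rot: [-179.9, -0.0, 18.0]
ft_force: [-0.4, -0.9, -1.6]
finger_gap: 13.0
grip_force: 89.2
```

```bash
python3 rk.py 123
```

```text
26.2 [ 555.5 -308.7  129.5] [-1.7992e+02 -3.0000e-02  1.8050e+01] [-0.4 -0.9 -1.6] [-34.  17.  86.   0.  78.  38.]
 turn [-0.001 -0.001  0.001] n 1.0 | shift after [0.7 0.2 6.5] before [0.7 0.2 6.5]
```

Now I'll feel for the floor.

apply_moves([
  [0, 0, 2, 0, 0, 0, 1],
  [0, 0, 2, 0, 0, 0, 1],
  [0, 0, 1.5, 0, 0, 0, 1],
  [0, 0, 0, 0, 0, 0, 1],
  [0, 0, 0, 0, 0, 0, 1],
])

```text
time: 26.82
tool_pos: [555.4, -308.7, 123.9]
tcp_rot: [-179.9, -0.0, 18.0]
ft_force: [1.1, -0.7, -1.3]
finger_gap: 13.0
grip_force: 89.2
```

apply_moves([
  [0, 0, 1, 0, 0, 0, 1],
  [0, 0, 1, 0, 0, 0, 1],
  [0, 0, 0, 0, 0, 0, 1],
  [0, 0, 0, 0, 0, 0, 1],
])

```text
time: 27.32
tool_pos: [555.6, -308.9, 122.8]
tcp_rot: [-180.0, -0.1, 18.0]
ft_force: [-2.2, 1.5, 5.7]
finger_gap: 13.1
grip_force: 90.1
```

Floor felt at about 6 N. I'll release and withdraw upward.

apply_moves([
  [0, 0, 0, 0, 0, 0, 0.8],
  [0, 0, 0, 0, 0, 0, 0.65],
  [0, 0, 0, 0, 0, 0, 0.6],
  [0, 0, 0, 0, 0, 0, 0.6],
  [0, 0, -10, 0, 0, 0, 0.6],
  [0, 0, -25, 0, 0, 0, 0.6],
  [0, 0, -40, 0, 0, 0, 0.6],
  [0, 0, -50, 0, 0, 0, 0.6],
  [0, 0, -50, 0, 0, 0, 0.6],
  [0, 0, 0, 0, 0, 0, 0.6],
  [0, 0, 0, 0, 0, 0, 0.6],
])

```text
time: 28.7
tool_pos: [555.4, -309.0, 297.3]
tcp_rot: [-180.0, -0.1, 18.0]
ft_force: [0.4, -0.1, -1.1]
finger_gap: 34.2
grip_force: 0.0
```

```bash
python3 - <<'E'
from h import *
a=[]
P=[554.65,-309.2];R1=tool_R(-72);B=R1[:,[1,0]]
for n,q0 in(("scene",[554,-310,70]),("wrist",[554,-310,70])):
    c=optics.get_calibration(n);im=optics.snapshot(n);q=proj(c,q0)[0];k=50 if n=="scene" else 110
    x,y=int(np.clip(q[0]-k,0,640-2*k)),int(np.clip(q[1]-k,0,480-2*k));print(n,x,y)
    a.append(cv2.resize(im[y:y+2*k,x:x+2*k,::-1],(400,400),interpolation=cv2.INTER_CUBIC))
    for l in([7,55,110],[-7,55,110],[7,55,80],[7,18,150],[-7,-18,150],[7,-55,80]):
        w=np.r_[P,8]+B@np.array(l[:2])+[0,0,l[2]];print(l,((proj(c,w)[0]-[x,y])*400/(2*k)).round()+[0 if n=="scene" else 400,0])
cv2.imwrite("pics/s6.png",np.hstack(a));s=sensors.sense();print(s["time"],s["tool_pos"],s["finger_gap"])
E
```

```text
scene 132 218
[7, 55, 110] [222. 203.]
[-7, 55, 110] [244. 192.]
[7, 55, 80] [230. 240.]
[7, 18, 150] [182. 116.]
[-7, -18, 150] [176.  73.]
[7, -55, 80] [147. 136.]
wrist 203 100
[7, 55, 110] [615. 107.]
[-7, 55, 110] [585. 107.]
[7, 55, 80] [613. 103.]
[7, 18, 150] [616. 201.]
[-7, -18, 150] [584. 278.]
[7, -55, 80] [612. 299.]
28.8 [ 554.78900882 -308.56958008  295.21970173] 34.14246711199402
```

View pics/s6.png

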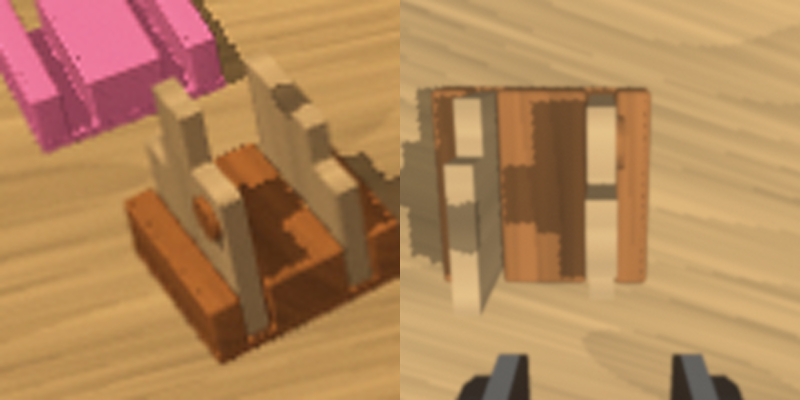

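The board stands upright, home and centred in the slot: its top corners are at (222,203) and (244,192), as predicted. The robot is clear, so I'll hand in.

```bash
python3 -c "
from bench import r
print(r.hand_in())"
```

```text
the job is handed in; nothing more can be done
None
```

The board was pressed on the stamp front, spine, then back at roughly 8 N each by my estimate (held over 0.6 s), now stands fully home and centred in the empty slot, and was handed in at about 29 s; I viewed 11 pictures, one over the limit of 10, and the judge's verdict was not shown.

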